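# Push the powder compact between the tester jars into its bay

## Robot

A 6-joint arm with a two-finger parallel gripper is mounted at the origin on the work surface. World frame = base frame: x ahead of the robot, y to its left, z up, the work surface at z = 0. Lengths are in m, angles in rad, forces in N, time in s.
With the tool pointing down it reaches from about 0.375 to 0.975 m from the base axis. Payload 3.8 kg.
Tool frame: the origin (TCP) lies at the very end of the fingers, on their centre line; the grasp point (between the pads) lies 19 mm behind it; z points along the fingers, y is the direction in which the jaws open and shut (so a half turn about z gives the same grasp; the last joint's range is limited). The gripper opens to 85 mm and grips with 20 to 120 N. Pads are 22 mm wide; open, the fingers measure 114 mm over their backs; the gripper's body (76 mm by 85 mm) begins 54 mm behind the grasp point. The pads swing forward as they close: fully open they stand 13 mm farther back than shut.
Start: joints at [-1.32, 0.264, 1.604, -0, 1.274, -0.037], TCP at [0.192, -0.647, 0.231] pointing down, gripper open.
Joint ranges: [-2.63, 2.63], [-0.94, 2.18], [0.31, 2.57], [-1.31, 4.45], [0, 2.66], [-2.55, 2.55]. Speed limits (rad/s): [2.57, 2.57, 3.14, 3.14, 3.14, 3.14].

## Interface

Orientations are given as a rotation vector (axis times angle).
In Python, from workcell import bot, read_camera, finish_job gives the robot as it stands. The module is installed in compiled form; this text tells all that it offers.
- The arm moves only by the tool servo_tool, never from a script. Its argument "targets" is text: rows parted by semicolons, each of 7 numbers parted by spaces: the turn, a rotation vector about the tool's x, y, z in rad, then the shift along the tool's x, y, z in mm, then the finger opening in mm, from 0 to 85.4. In form: wx wy wz x y z gripper; .... A call has 1 to 8 rows; each row shifts and turns the pose as measured when the row begins, along the tool's axes as they then stand; what a row does not reach is not made up. A row lasts 1/12 s, in which the tool goes at most 41.7 mm and 7.16 degrees, less where a joint would pass 70% of its speed; a pose out of reach is approached as far as the arm can. A call is refused whole if a number of a shift passes 41.7 or a number of a turn 0.125, either way. A call with a gripper value outside its range is refused whole. The fingers move at their own pace and stop on an object; "newtons" is the grip in N (left out, the last holds). Time passes only in rows, so rows that do not move let the fingers close. It gives the time, the measured TCP pose, the force and the opening at its end, in the units of the state.
- bot.read_state(): the state, without advancing time (a new reading comes with each control period).
- read_camera(name): name is "scene" or "side" or "wrist"; returns a dict with "image" (420x560x3 uint8, red, green, blue), "mtx" (3x3 intrinsics, pixels), "eye" and "orientation" of the camera in the world; the wrist camera has in their place "T_tool_cam" (4x4, takes a point from camera to tool coordinates, whose origin is the TCP and whose axes are the flange's). Camera axes: x right, y up, looking along -z (the intrinsics and any distortion apply to the point x, -y, -z); pixel columns grow to the right and rows downward; lengths in m; the calibration is good to about 2 mm. A picture is of the moment at which its call begins: read the wrist's pose just before it. There is no depth.
- finish_job(): hands the job in, once; it reports no verdict.
The state is a dict: "time": time; "q": joint angles; "joint_vel": joint speeds; "joint_torque": joint torques, N m; "tool_pos": TCP position; "tcp_rot": TCP orientation; "wrist_force": force on the tool from outside, world axes, zero at the start; "torque": the same for the moment, N m; "width": opening from 0.0 (shut) to 1.0 (fully open).
Only numpy, scipy, OpenCV 4.12 (cv2) and the standard library are available. Lean on these libraries where they do the work, as an engineer would, in place of code of your own. Each camera call takes 0.05 s, during which the arm holds its last target.

## Task

Put the big round powder compact on display: push it across the counter, through the narrow gap between the two fixed tester jars, until it is fully home against the back stop of the fenced bay behind them. Only push it with the fingers and keep it flat on the counter: do not lift, tip or flick it. Leave the loose cream jar, the lipstick and the carton undisturbed, and move the hand away at the end.

Things in the scene. Friction and masses are not known exactly. Their poses are not given: they have to be found in the camera images.
- compact: Loose round powder compact lying on the counter, black disc with a beige powder pan on top, diameter 90 mm, 20 mm thick, about 0.12 kg, slides with ordinary friction. Origin at the centre of its underside, z up; it is round, so its yaw means nothing. Too wide to be pinched across.
- display: Fixed display unit; place and yaw vary. Origin on the counter midway between its two tester jars; x points through the gap into the bay (the push direction), y across the gap, z up. The compact starts on the counter before the gap, its centre at x = -190 to -140 mm and up to 50 mm either side of the gap's centre line.
- jar_left (a point): Foot centre, on the counter, of the fixed tester jar at the display's y = +70 mm, x = 0: round, white with a metal lid, 44 mm diameter, 45 mm tall. The gap between both jars is 96 mm: 3 mm free on each side of the compact.
- jar_right (a point): Foot centre of the other fixed tester jar, alike, at the display's y = -70 mm, x = 0.
- home (a point): Point on the counter in the bay where the compact's centre lies when it touches the back stop: at x = 85 mm, y = 0 of the display, same axes. The bay has the bare counter as floor (no step), white fences 12 mm high: sides with inner faces at y = +52 and -52 mm, from x = 22 to 138 mm, back stop with its inner face at x = 130 mm.
- riser (a point): Centre of the top of the fixed stock riser beyond the back stop: a dark block, x = 140 to 230 mm of the display, 260 mm wide, 40 mm high, with small compacts and, at x = 213 mm, a row of tubes up to 115 mm above the counter.
- cream_jar: Loose bystander: short white jar with a metal lid, diameter 48 mm, 42 mm tall, standing some 175 to 195 mm to the display's +y side of the gap's centre line. Origin at the centre of its underside. To be left alone.
- lipstick: Loose bystander: slim black lipstick tube, diameter 22 mm, 75 mm tall, standing some 160 to 180 mm to the display's -y side of the centre line. Origin at the centre of its underside. To be left alone.
- carton: Loose bystander: black upright carton, 34 x 34 x 90 mm, standing some 165 to 190 mm to the display's -y side of the centre line. Origin at the centre of its underside. To be left alone.
Mind the look-alikes: they are no part of the job. Of the things that look like the compact, take the one that is farthest to the robot's right at the start.

How it is judged:
At the end, for the whole second after the job is handed in: The compact lies flat and at rest on the counter in the bay, within 6 mm of touching the back stop and within 12 mm of the bay's centre line; the three bystanders stand within 15 mm of where they were (x of compact in the frame of home between -0.006 and 0.004 m and y of compact in the frame of home between -0.012 and 0.012 m and height (world z) of compact below 0.003 m and angle between compact's own z axis and vertical below 0.05 rad and linear speed of compact below 0.01 m/s and distance of each of cream_jar, lipstick, carton from where it was at the start of the episode below 0.015 m).
It fails at once if the compact was lifted off the counter (8 mm) (height (world z) of compact above 0.008 m).
It fails at once if the compact was tipped (0.25 rad) (angle between compact's own z axis and vertical above 0.25 rad).
It fails at once if the compact was flicked (faster than 0.6 m/s) (linear speed of compact above 0.6 m/s).
It fails at once if a bystander was moved more than 15 mm or tipped over (distance of any of cream_jar, lipstick, carton from where it was at the start of the episode above 0.015 m or angle between any of lipstick, carton, cream_jar's own z axis and vertical above 0.3 rad).
It also fails if it takes over 48 s, if anything falls off the work surface, if the arm or the gripper's body presses on something with over 40 N, if the wrist force passes 120 N, or if a joint passes its speed limit or range.

## Working session

There is one attempt and no reset: what is moved stays moved. The work goes in short steps, Python scripts to look and compute and a tool call to move; the robot and the scene stay as the last step left them, time stands still between calls to the robot, and variables do not carry over. Pictures are saved under pics/ and viewed, and the job is handed in when it is done.

Besides the shell and the picture viewer there is one more tool, called as name(argument=value, ...), one argument or row to a line, values as JSON. servo_tool: Moves the arm, as the interface text tells. Its arguments: {"type":"object","properties":{"targets":{"type":"string"},"newtons":{"type":"number"}},"required":["targets"]}

```bash
mkdir -p pics
python3 - <<'E'
from workcell import bot, read_camera
import cv2
s=bot.read_state(); print(s)
for n in ["scene","side","wrist"]:
    c=read_camera(n); cv2.imwrite(f"pics/{n}0.png",c["image"][:,:,::-1]); print({k:v for k,v in c.items() if k!="image"})
E
```

```text
{'time': 0.0, 'q': array([-1.31990284e+00,  2.64754642e-01,  1.60540845e+00, -3.89025439e-06,
        1.27370653e+00, -3.69095985e-02]), 'joint_vel': array([ 6.57511784e-04,  3.06077019e-05, -3.80920306e-04,  8.88747576e-04,
        1.39365820e-03,  1.41444889e-03]), 'joint_torque': array([-2.47629441e-04, -5.15113342e+01, -3.67320693e+01, -7.91535695e-05,
        1.31642295e-02, -1.32959798e-05]), 'tool_pos': array([ 0.19140048, -0.64651182,  0.22994243]), 'tcp_rot': array([-3.10688081e+00, -4.50198562e-01,  3.87470980e-04]), 'wrist_force': array([ 0.31194214, -0.8552729 , -0.01559551]), 'torque': array([0.00983883, 0.01351927, 0.00790398]), 'width': 0.9968096511720923}
{'mtx': array([[494.84640536,   0.        , 285.8034415 ],
       [  0.        , 494.84640536, 203.08700444],
       [  0.        ,   0.        ,   1.        ]]), 'eye': array([1.04760327, 0.6108751 , 0.70690226]), 'orientation': array([0.41997872, 0.93660822, 2.1936049 ])}
{'mtx': array([[462.21767533,   0.        , 269.80890756],
       [  0.        , 462.21767533, 207.83239068],
       [  0.        ,   0.        ,   1.        ]]), 'eye': array([ 0.47496593, -0.39781825,  0.67164267]), 'orientation': array([ 0.70046803, -0.06355256, -0.1387794 ])}
{'mtx': array([[304.07790715,   0.        , 282.39383331],
       [  0.        , 304.07790715, 209.92689352],
       [  0.        ,   0.        ,   1.        ]]), 'T_tool_cam': array([[ 8.23835428e-04,  9.65746864e-01,  2.59484711e-01,
         6.52726158e-02],
       [ 9.99999660e-01, -7.84086625e-04, -2.56685443e-04,
        -6.64331036e-04],
       [-4.44346709e-05,  2.59484834e-01, -9.65747182e-01,
        -1.41157116e-01],
       [ 0.00000000e+00,  0.00000000e+00,  0.00000000e+00,
         1.00000000e+00]])}
```

View pics/scene0.png

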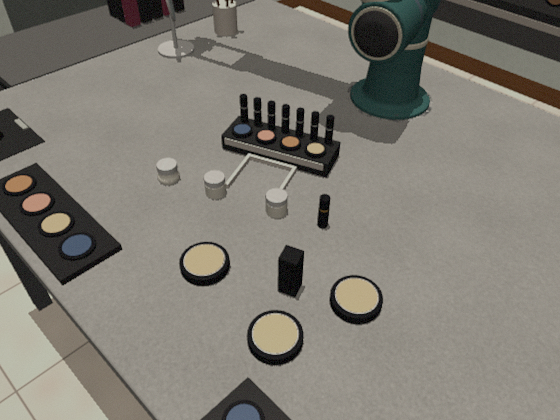

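View pics/side0.png

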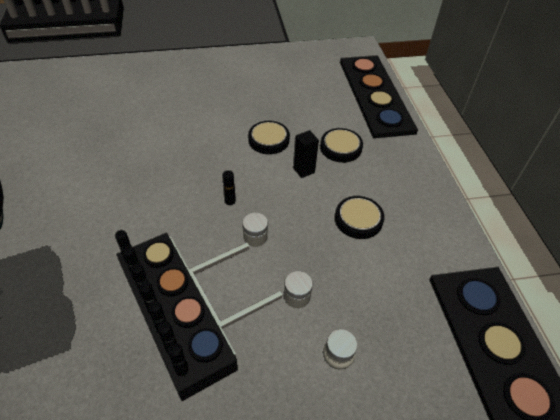

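View pics/wrist0.png

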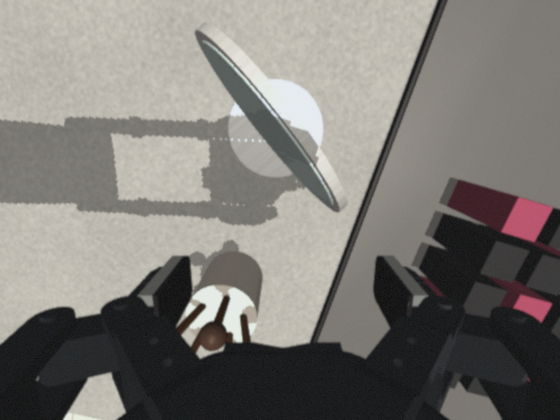

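Candidates for the compact in the scene view are the discs at (204,263), (275,335) and (356,298). In the side view they appear at (359,216), (342,144) and (268,136). Next I'll measure their world positions and the display.

```bash
cat > h.py <<'E'
import numpy as np, cv2
from scipy.spatial.transform import Rotation as R
CAM={'scene':(494.84640536,285.8034415,203.08700444,[1.04760327,0.6108751,0.70690226],[0.41997872,0.93660822,2.1936049]),
'side':(462.21767533,269.80890756,207.83239068,[0.47496593,-0.39781825,0.67164267],[0.70046803,-0.06355256,-0.1387794])}
def px2w(n,u,v,z):
    f,cx,cy,e,o=CAM[n]; d=R.from_rotvec(o).apply([(u-cx)/f,-(v-cy)/f,-1]); e=np.array(e); return e+d*(z-e[2])/d[2]
def w2px(n,p):
    f,cx,cy,e,o=CAM[n]; q=R.from_rotvec(o).inv().apply(np.array(p)-e); return np.array([cx+f*q[0]/-q[2],cy-f*q[1]/-q[2]])
E
python3 - <<'E'
from h import *
P=lambda n,l,z:[print(n,k,px2w(n,*p,z).round(4)) for k,p in l.items()]
P('scene',dict(A=(204,261),B=(275,334),C=(356,297)),.02)
P('side',dict(A=(359,215),B=(342,143),C=(268,135)),.02)
P('scene',dict(j1=(215,180),j2=(276,197)),.045)
P('side',dict(j1=(298,283),j2=(255,223)),.045)
P('scene',dict(cream=(167,166)),.042);P('side',dict(cream=(342,342)),.042)
P('scene',dict(lip=(325,199)),.075);P('side',dict(lip=(229,175)),.075)
P('scene',dict(cart=(292,254)),.09);P('side',dict(cart=(306,139)),.09)
for n,b in (('scene',(120,80,240,180)),('side',(100,180,260,180))):
    i=cv2.imread(f'pics/{n}0.png');x,y,w,h=b
    cv2.imwrite(f'pics/{n}0c.png',cv2.resize(i[y:y+h,x:x+w],None,fx=3,fy=3,interpolation=cv2.INTER_CUBIC))
i=cv2.imread('pics/scene0.png');cv2.imwrite('pics/comps.png',cv2.resize(i[220:380,160:400],None,fx=3,fy=3,interpolation=cv2.INTER_CUBIC))
E
```

```text
scene A [0.7295 0.1137 0.02  ]
scene B [0.7442 0.3095 0.02  ]
scene C [0.597  0.3555 0.02  ]
side A [0.7235 0.1072 0.02  ]
side B [0.7413 0.3024 0.02  ]
side C [0.5909 0.3486 0.02  ]
scene j1 [ 0.5899 -0.0209  0.045 ]
scene j2 [0.5369 0.1027 0.045 ]
side j1 [ 0.5818 -0.0324  0.045 ]
side j2 [0.5306 0.0955 0.045 ]
scene cream [ 0.6311 -0.1294  0.042 ]
side cream [ 0.6266 -0.1356  0.042 ]
scene lip [0.498  0.1942 0.075 ]
side lip [0.4958 0.1875 0.075 ]
scene cart [0.6502 0.2537 0.09  ]
side cart [0.6479 0.2474 0.09  ]
```

View pics/scene0c.png

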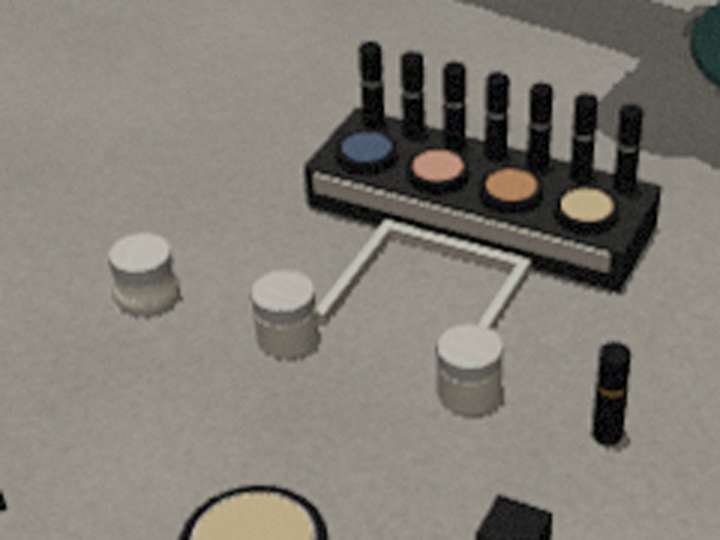

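View pics/side0c.png

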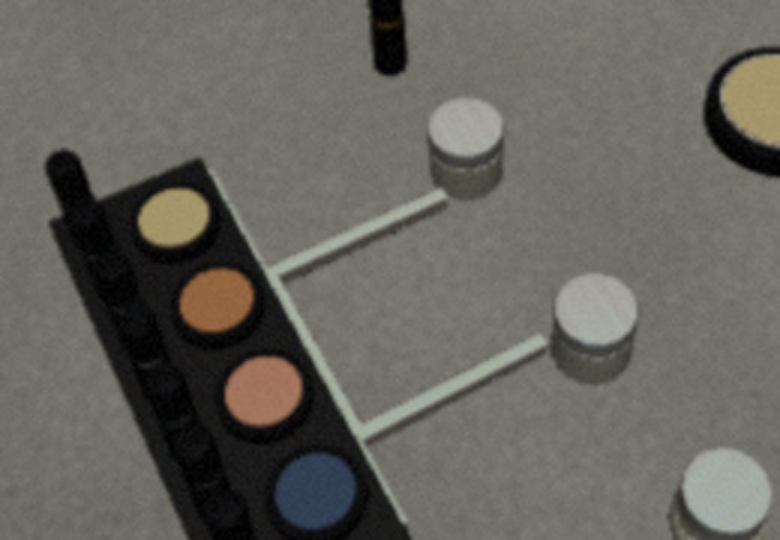

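View pics/comps.png

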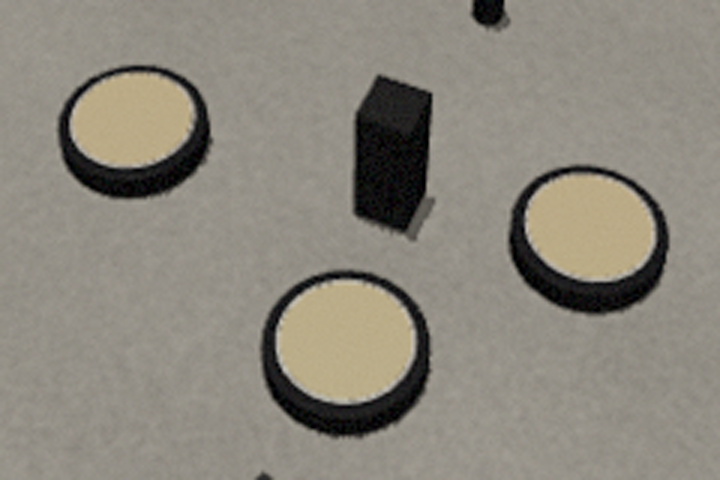

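Disc A, at scene (204,263) and side (359,216), is at world y≈0.11. B and C are at y≈0.31 and 0.35, so A is farthest to the robot's right. It also lies about 185 mm before the gap on its centre line, so it fits the description. The enlarged crop shows it as the left disc.

The two cameras differ by 6–8 mm, so I'll refine with the wrist camera. I'll approach with tool x along the push direction, so that camera looks ahead.

```bash
cat > plan.py <<'E'
import sys
from h import *
from workcell import bot
def plan(tgt,yaw,n=8,smm=36,srad=.1,wyaw=None):
    s=bot.read_state(); p=s['tool_pos'].copy(); r=R.from_rotvec(s['tcp_rot'])
    G=R.from_euler('z',yaw)*R.from_euler('x',np.pi)
    print('t',s['time'],'p',p.round(4),'q',s['q'].round(2),'F',s['wrist_force'].round(1))
    rows=[]
    for i in range(n):
        e=(np.array(tgt)-p); L=np.linalg.norm(e)*1000; e=e*min(1,smm/max(L,1e-9))
        sh=np.round(r.inv().apply(e)*1000,1)
        w=(r.inv()*G).as_rotvec()
        if wyaw and np.linalg.norm(w)>2.0: w=np.array([0,0,-wyaw*srad])   # force sense
        w=np.round(w*min(1,srad/max(np.linalg.norm(w),1e-9)),3)
        rows.append((w,sh)); p=p+r.apply(sh/1000); r=r*R.from_rotvec(w)
        if L<smm: 
            if np.linalg.norm((r.inv()*G).as_rotvec())<.005: break
    print('; '.join(' '.join('%g'%x for x in [*w,*sh]) for w,sh in rows)); print('end',p.round(4))
if __name__=='__main__':
    a=[float(x) for x in sys.argv[1:]]
    plan(a[:3],a[3],24 if len(a)<5 else int(a[4]),wyaw=1)
E
python3 plan.py .803 .135 .16 -2.75 32
```

```text
t 0.15 p [ 0.1914 -0.6467  0.2302] q [-1.32  0.26  1.61  0.    1.27 -0.04] F [ 0.5 -0.3 -0.7]
0 0 -0.1 29.2 -20.8 2.6; 0 0 -0.1 31.2 -17.8 2.6; 0 0 -0.1 32.8 -14.6 2.6; 0 0 -0.1 34.1 -11.3 2.6; 0 0 -0.1 35 -7.8 2.6; 0 0 -0.1 35.7 -4.3 2.6; 0 0 -0.1 35.9 -0.7 2.6; 0 0 -0.1 35.8 2.9 2.6; 0 0 -0.1 35.3 6.5 2.6; 0 0 -0.1 34.5 10 2.6; 0 0 -0.1 33.3 13.3 2.6; 0 0 -0.1 31.8 16.6 2.6; 0 0 -0.1 30 19.7 2.6; 0 -0 -0.1 27.9 22.6 2.6; 0 -0 -0.1 25.5 25.3 2.6; 0 -0 -0.1 22.9 27.7 2.6; 0 -0 -0.1 20 29.8 2.6; 0 -0 -0.1 16.9 31.7 2.5; 0 -0 -0.1 13.6 33.2 2.6; 0 -0 -0.1 10.3 34.4 2.5; 0 -0 -0.1 6.8 35.3 2.6; 0 -0 -0.1 3.2 35.8 2.5; 0 -0 -0.1 -0.4 35.9 2.6; 0 -0 -0.1 -4 35.7 2.5; 0 -0 -0.1 -7.5 35.1 2.6; 0 -0 -0.1 -10.9 34.2 2.5; 0 -0 -0.1 -14.3 32.9 2.6; 0 -0 -0.1 -11.2 20.1 1.6; 0 -0 -0.1 -0 -0 0; 0.001 -0 -0.1 -0 -0 0; 0 -0 -0.1 -0 -0.1 0; 0.001 -0 -0.1 -0 0 0
end [0.803  0.1349 0.16  ]
```

servo_tool(
  targets="0 0 -0.1 29 -21 0 50; 0 0 -0.1 31 -18 0 50; 0 0 -0.1 33 -15 0 50; 0 0 -0.1 34 -11 0 50; 0 0 -0.1 35 -8 0 50; 0 0 -0.1 36 -4 0 50; 0 0 -0.1 36 -1 0 50; 0 0 -0.1 36 3 0 50",
  newtons=60,
)

```text
time: 0.82
tool_pos: [0.3656, -0.4133, 0.2253]
tcp_rot: [-2.664, -1.654, 0.003]
wrist_force: [0.1, -0.1, 0.3]
width: 0.589
```

```bash
python3 plan.py .803 .135 .16 -2.75 24
```

```text
t 0.8167 p [ 0.3656 -0.4133  0.2253] q [-0.89  0.04  1.87 -0.    1.24 -0.43] F [ 0.1 -0.1  0.3]
0 0 -0.1 35 7.6 3.3; 0 0 -0.1 34.1 11.1 3.4; 0 0 -0.1 32.8 14.4 3.3; 0 0 -0.1 31.2 17.6 3.4; 0 0 -0.1 29.3 20.7 3.3; 0 -0 -0.1 27.1 23.5 3.4; 0 -0 -0.1 24.6 26.1 3.3; 0 -0 -0.1 21.9 28.4 3.4; 0 -0 -0.1 18.9 30.4 3.3; 0 -0 -0.1 15.8 32.2 3.4; 0 -0 -0.1 12.5 33.6 3.3; 0 -0 -0.1 9.1 34.7 3.4; 0 -0 -0.1 5.6 35.4 3.3; 0 -0 -0.1 2 35.8 3.4; 0 -0.001 -0.1 -1.6 35.8 3.3; 0 -0 -0.1 -5.1 35.5 3.4; 0 -0 -0.1 -8.7 34.8 3.3; 0 -0 -0.1 -12.1 33.7 3.4; 0.001 -0.001 -0.1 -15.4 32.4 3.3; 0.001 -0 -0.1 -10.5 17.3 1.9; 0 -0.001 -0.1 0 0 0; 0.001 -0 -0.1 0 0 0; 0 -0.001 -0.1 0 0 0; 0.001 -0 -0.1 0 0 0
end [0.803 0.135 0.16 ]
```

servo_tool(
  targets="0 0 -0.1 35 8 0 50; 0 0 -0.1 34 11 0 50; 0 0 -0.1 33 14 0 50; 0 0 -0.1 31 18 0 50; 0 0 -0.1 29 21 2 50; 0 0 -0.1 27 23 2 50; 0 0 -0.1 25 26 2 50; 0 0 -0.1 22 28 2 50",
)

```text
time: 1.48
tool_pos: [0.5452, -0.1723, 0.2163]
tcp_rot: [-1.757, -2.597, -0.001]
wrist_force: [0.4, -0.6, -0.2]
width: 0.584
```

servo_tool(
  targets="0 0 -0.1 19 30 2 50; 0 0 -0.1 16 32 2 50; 0 0 -0.1 13 34 2 50; 0 0 -0.1 9 35 3 50; 0 0 -0.1 6 35 3 50; 0 0 -0.1 2 36 3 50; 0 0 -0.1 -2 36 3 50; 0 0 -0.1 -5 36 3 50",
)

```text
time: 2.15
tool_pos: [0.7149, 0.0775, 0.1917]
tcp_rot: [-0.54, -3.086, -0.003]
wrist_force: [-0.4, -0.4, 0.1]
width: 0.583
```

```bash
python3 plan.py .803 .135 .16 -2.75 24
```

```text
t 2.15 p [0.7149 0.0775 0.1917] q [ 0.07  0.37  1.53  0.    1.24 -1.15] F [-0.4 -0.4  0.1]
0.001 -0.001 -0.1 -20.8 27.5 10.2; 0 -0.001 -0.1 -23.5 25.3 10.2; 0.001 -0.001 -0.1 -25.8 22.9 10.3; 0 -0.001 -0.1 -1.5 1 0.5; 0.001 -0.001 -0.1 -0 0 0; 0 -0.001 -0.1 -0.1 0 0; 0.001 -0.002 -0.1 0 0 0; -0 -0 -0.038 0 0 0
end [0.8031 0.135  0.16  ]
```

servo_tool(
  targets="0 0 -0.1 -21 28 5 50; 0 0 -0.1 -23 25 5 50; 0 0 -0.1 -26 23 5 50; 0 0 -0.1 -3 2 5 50; 0 0 -0.1 0 0 5 50; 0 0 -0.1 0 0 5 50; 0 0 -0.1 0 0 2 50; 0 0 -0.05 0 0 0 50",
)

```text
time: 2.82
tool_pos: [0.8082, 0.1528, 0.1458]
tcp_rot: [0.706, -3.044, -0.014]
wrist_force: [1.0, -0.3, -0.1]
width: 0.587
```

Run:
```python
from workcell import bot, read_camera
import cv2,pickle
s=bot.read_state(); c=read_camera("wrist"); pickle.dump((s,c),open('w1.pkl','wb'))
print(s['time'],s['tool_pos'],s['tcp_rot'],s['q'])
cv2.imwrite("pics/w1.png",cv2.resize(c["image"][:,:,::-1],(800,600),interpolation=cv2.INTER_CUBIC))
```

```text
2.8167 [0.80815046 0.15276372 0.14584882] [ 0.70631081 -3.04426482 -0.01360209] [ 0.15339146  0.60442552  1.28667452  0.00781188  1.26753998 -1.87576121]
```

View pics/w1.png

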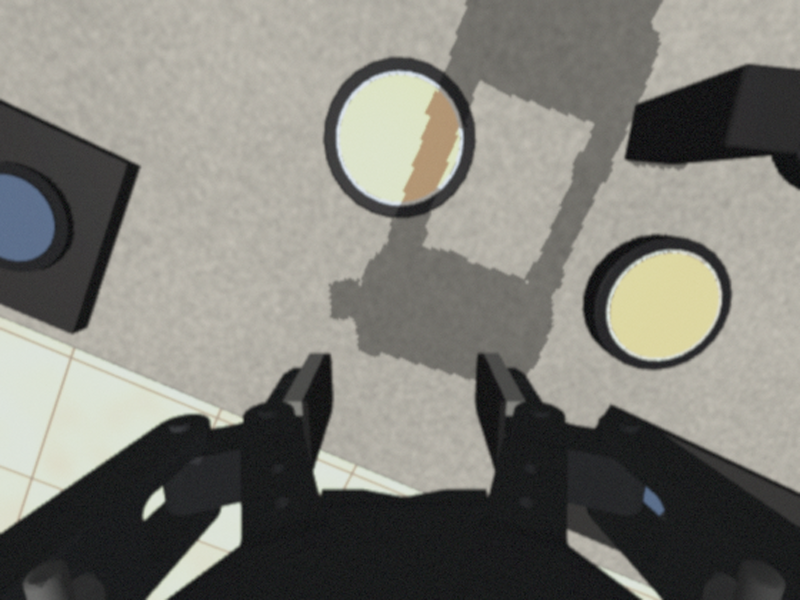

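The wrist view shows the compact ahead at (399,137) in the 800-wide picture, with B at right and the carton at top right. Next I'll look at the gap from above it.

```bash
cat >> h.py <<'E'
def wpx(s,c,u,v,z):
    K=c['mtx']; d=np.array([(u-K[0,2])/K[0,0],-(v-K[1,2])/K[1,1],-1]); T=c['T_tool_cam']
    r=R.from_rotvec(s['tcp_rot']); e=s['tool_pos']+r.apply(T[:3,3]); d=r.apply(T[:3,:3]@d); return e+d*(z-e[2])/d[2]
E
python3 - <<'E'
from h import *; import pickle
s,c=pickle.load(open('w1.pkl','rb')); print(wpx(s,c,279.5,96,.02))
for u,v in((279.5,96-53),(279.5,96+56),(227,96),(332,96)): print(wpx(s,c,u,v,.02))
E
```

```text
[0.7245136  0.11150976 0.02      ]
[0.6887314  0.09403244 0.02      ]
[0.76561382 0.13158459 0.02      ]
[0.74374144 0.0725072  0.02      ]
[0.70521016 0.15066565 0.02      ]
```

servo_tool(
  targets="0 0 0.05 40 0 -5 50; 0 0 0.03 40 0 -5 50; 0 0 0 40 0 0 50; 0 0 0 20 0 0 50; 0 0 0 0 0 0 50",
)

```text
time: 3.28
tool_pos: [0.6726, 0.0963, 0.146]
tcp_rot: [0.568, -3.058, -0.014]
wrist_force: [0.7, 1.5, 0.0]
width: 0.584
```

Run:
```python
from workcell import bot, read_camera
import cv2,pickle
s=bot.read_state(); c=read_camera("wrist"); pickle.dump((s,c),open('w2.pkl','wb'))
print(s['time'],s['tool_pos'],s['tcp_rot'])
cv2.imwrite("pics/w2.png",cv2.resize(c["image"][:,:,::-1],(800,600),interpolation=cv2.INTER_CUBIC))
```

```text
3.2833 [0.67256255 0.09628448 0.14597322] [ 0.56812016 -3.05763031 -0.01387817]
```

View pics/w2.png

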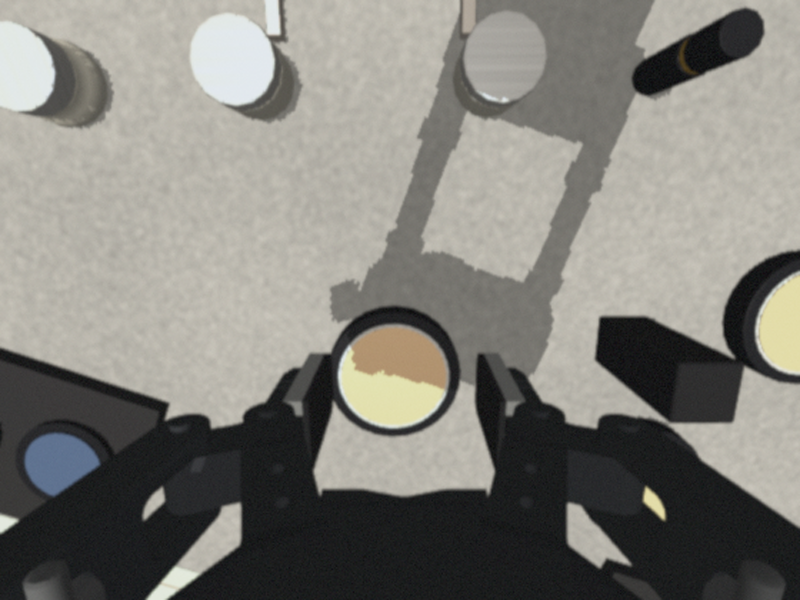

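Left jar lid is at (233,59), right jar lid at (505,57), and the compact at (396,371), all in the 800-wide picture.

Run:
```python
from h import *; import pickle
s,c=pickle.load(open('w2.pkl','rb')); k=.7
L=wpx(s,c,233*k,59*k,.045);Rr=wpx(s,c,505*k,57*k,.045);C=wpx(s,c,396*k,371*k,.02)
print(L,Rr,C,np.linalg.norm(L-Rr))
y=(L-Rr)[:2];y/=np.linalg.norm(y);x=np.array([y[1],-y[0]]);O=(L+Rr)[:2]/2
print('O',O,'yaw',np.arctan2(x[1],x[0]),'C',(C[:2]-O)@x,(C[:2]-O)@y)
```

```text
[ 0.58201087 -0.02899204  0.045     ] [0.53082711 0.09961213 0.045     ] [0.72077936 0.11232782 0.02      ] 0.13841534799533864
O [0.55641899 0.03531005] yaw -2.7628162571563917 C -0.1811900826660562 -0.010780770998937882
```

servo_tool(
  targets="0 0 0 40 0 0 50; 0 0 0 40 0 0 50; 0 0 0 0 0 0 50",
)

```text
time: 3.58
tool_pos: [0.5998, 0.0688, 0.1434]
tcp_rot: [0.565, -3.055, -0.016]
wrist_force: [-1.0, 0.7, -0.8]
width: 0.587
```

Run:
```python
from workcell import bot, read_camera
import cv2,pickle
s=bot.read_state(); c=read_camera("wrist"); pickle.dump((s,c),open('w3.pkl','wb'))
print(s['time'],s['tool_pos'],s['tcp_rot'])
cv2.imwrite("pics/w3.png",cv2.resize(c["image"][:,:,::-1],(800,600),interpolation=cv2.INTER_CUBIC))
```

```text
3.5833 [0.5998378  0.06882305 0.14339398] [ 0.5651456  -3.05521594 -0.01570256]
```

View pics/w3.png

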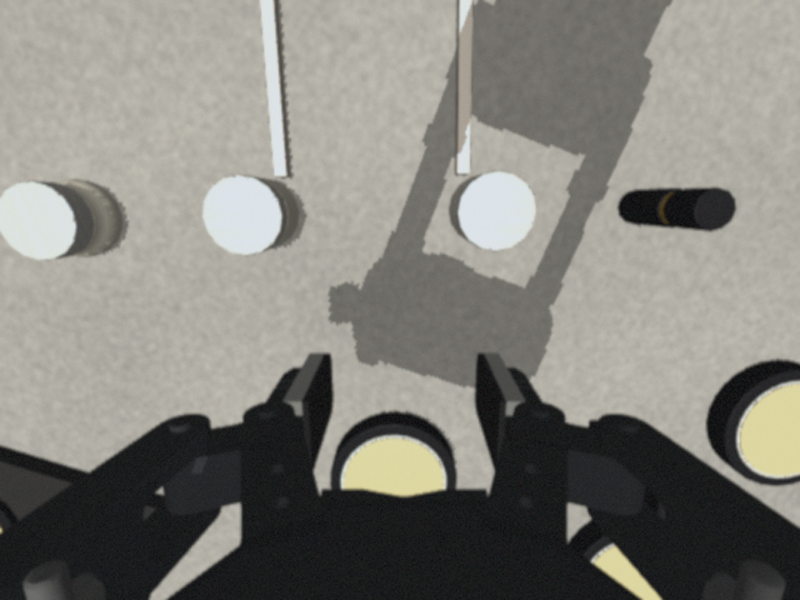

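The lids are at (242,214) and (496,210). The near ends of the fence inner faces are at about (287,176) and (457,174).

Run:
```python
from h import *; import pickle
s,c=pickle.load(open('w3.pkl','rb')); k=.7
L=wpx(s,c,242*k,214*k,.045);Rr=wpx(s,c,496*k,210*k,.045)
print(L,Rr,np.linalg.norm(L-Rr))
y=(L-Rr)[:2];y/=np.linalg.norm(y);x=np.array([y[1],-y[0]]);O=(L+Rr)[:2]/2
print('O',O,'yaw',np.arctan2(x[1],x[0]))
for u,v in((287,176),(457,174),(275,0),(459,0)):
    p=wpx(s,c,u*k,v*k,.012)[:2]-O; print(p@x,p@y)
r=R.from_rotvec(s['tcp_rot']); print('tool x,z',r.apply([1,0,0]),r.apply([0,0,1]), s['q'])
a,b,d=[px2w('scene',215,180,.045),px2w('scene',276,197,.045),px2w('scene',204,261,.02)]
```

```text
[ 0.58120189 -0.02972071  0.045     ] [0.52974784 0.09860677 0.045     ] 0.13825866987599078
O [0.55547486 0.03444303] yaw -2.7602598667689633
0.021136183453163867 0.05121805751007584
0.020844056671358056 -0.05199360773356611
0.11538451476632072 0.05068787072430036
0.11449896912378883 -0.05185982520391678
tool x,z [-0.93325695 -0.35777357  0.03208641] [-0.03576224  0.00366066 -0.99935362] [ 0.0694488   0.22193717  1.82422278  0.006779    1.13087164 -1.87016285]
```

```bash
cat > dp.py <<'E'
import sys
from plan import *
O=np.array([.556,.035]);Y=-2.761;X=np.array([np.cos(Y),np.sin(Y)]);V=np.array([-X[1],X[0]])
if __name__=='__main__':
    s=bot.read_state();d=s['tool_pos'][:2]-O;print('disp',d@X,d@V,'tilt',R.from_rotvec(s['tcp_rot']).apply([0,0,1]).round(3),'width',s['width']*85.4)
    if len(sys.argv)>1:
        a=[float(x) for x in sys.argv[1:]];p=O+a[0]*X+a[1]*V
        plan([*p,a[2]],Y,int(a[3]),smm=a[4])
E
python3 dp.py -.261 -.0105 .13 10 36
```

```text
disp -0.05737539781016609 -0.014481349460787144 tilt [-0.03   0.005 -1.   ] width 50.03445162717932
t 3.6333 p [0.6039 0.0698 0.1448] q [ 0.07  0.22  1.82  0.01  1.13 -1.87] F [ 0.5  0.3 -0.2]
0.015 -0.026 -0.015 -36 -0.2 1.7; 0 -0 0 -35.9 -0.7 2.6; 0 -0 0 -35.9 -0.7 2.6; 0 -0 0 -35.9 -0.7 2.6; 0 -0 0 -35.9 -0.7 2.6; 0 -0 0 -24.1 -0.5 1.7
end [0.7944 0.1417 0.13  ]
```

servo_tool(
  targets="0.015 -0.026 -0.015 -36 0 2 50; 0 0 0 -36 -1 2 50; 0 0 0 -36 -1 2 50; 0 0 0 -36 -1 2 50; 0 0 0 -36 -1 2 50; 0 0 0 -24 0 2 50; 0 0 0 0 0 0 50; 0 0 0 0 0 0 50",
)

```text
time: 4.3
tool_pos: [0.8192, 0.1503, 0.135]
tcp_rot: [-0.583, 3.064, 0.001]
wrist_force: [0.1, 0.2, 0.6]
width: 0.586
```

```bash
python3 dp.py -.261 -.0105 .04 10 30
```

```text
disp -0.2871832612500733 -0.009312111429026708 tilt [ 0.022  0.005 -1.   ] width 50.01804829031444
t 4.3 p [0.8192 0.1503 0.135 ] q [ 0.15  0.61  1.31  0.    1.21 -1.8 ] F [0.1 0.2 0.6]
-0.004 0.022 -0.004 8.6 0.4 28.7; 0 0 -0 8 0.4 28.9; 0 0 -0 8 0.3 28.9; 0 0 -0 2.3 0.1 8.3
end [0.7944 0.1417 0.04  ]
```

servo_tool(
  targets="-0.004 0.022 -0.004 8 0 25 50; 0 0 0 8 0 25 50; 0 0 0 6 0 25 50; 0 0 0 0 0 10 50; 0 0 0 0 0 0 50; 0 0 0 0 0 0 50",
)

```text
time: 4.8
tool_pos: [0.8022, 0.1436, 0.0478]
tcp_rot: [-0.593, 3.08, 0.001]
wrist_force: [0.6, 0.5, -0.3]
width: 0.586
```

```bash
python3 dp.py -.261 -.0105 .007 10 10
```

```text
disp -0.2689755227364211 -0.009375635416614675 tilt [ 0.005  0.002 -1.   ] width 50.076370246094996
t 4.8 p [0.8022 0.1436 0.0478] q [ 0.15  0.65  1.4   0.    1.09 -1.81] F [ 0.6  0.5 -0.3]
-0 0.005 -0 2 0.3 9.8; -0 0 -0 1.9 0.3 9.8; -0 0 -0 1.9 0.3 9.8; -0 0 -0 1.9 0.2 9.8; -0 0 -0 0.3 0 1.6
end [0.7945 0.1417 0.007 ]
```

servo_tool(
  targets="0 0.005 0 1 0 10 50; 0 0 0 1 0 10 50; 0 0 0 1 0 10 50; 0 0 0 0 0 8 50; 0 0 0 0 0 2 50; 0 0 0 0 0 0 50",
)

```text
time: 5.3
tool_pos: [0.8033, 0.1429, 0.0101]
tcp_rot: [-0.591, 3.077, -0.001]
wrist_force: [0.1, -0.1, 0.1]
width: 0.586
```

```bash
cat > snap.py <<'E'
import sys,cv2,pickle
from workcell import bot, read_camera
n=sys.argv[1]
for cam in sys.argv[2:]:
    s=bot.read_state(); c=read_camera(cam); pickle.dump((s,c),open(f'{cam}{n}.pkl','wb'))
    cv2.imwrite(f"pics/{cam}_{n}.png",cv2.resize(c["image"][:,:,::-1],(800,600),interpolation=cv2.INTER_CUBIC))
E
python3 dp.py -.261 -.0105 .007 10 10; python3 snap.py 4 wrist side
```

```text
disp -0.2696526371759708 -0.008304316168953026 tilt [ 0.009  0.001 -1.   ] width 50.07740814661469
t 5.3 p [0.8033 0.1429 0.0101] q [ 0.15  0.69  1.41 -0.    1.03 -1.8 ] F [ 0.1 -0.1  0.1]
-0.002 0.008 -0.001 8.7 2.2 3
end [0.7944 0.1417 0.007 ]
```

View pics/wrist_4.png

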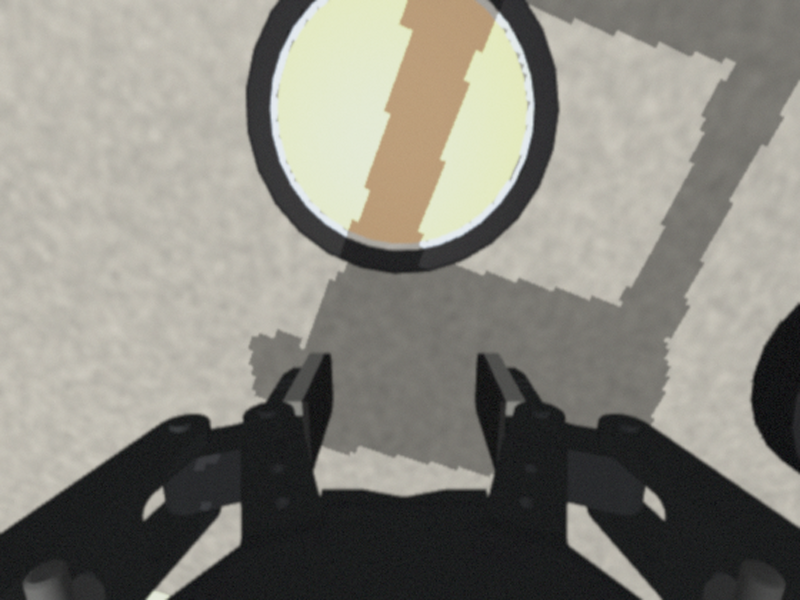

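View pics/side_4.png

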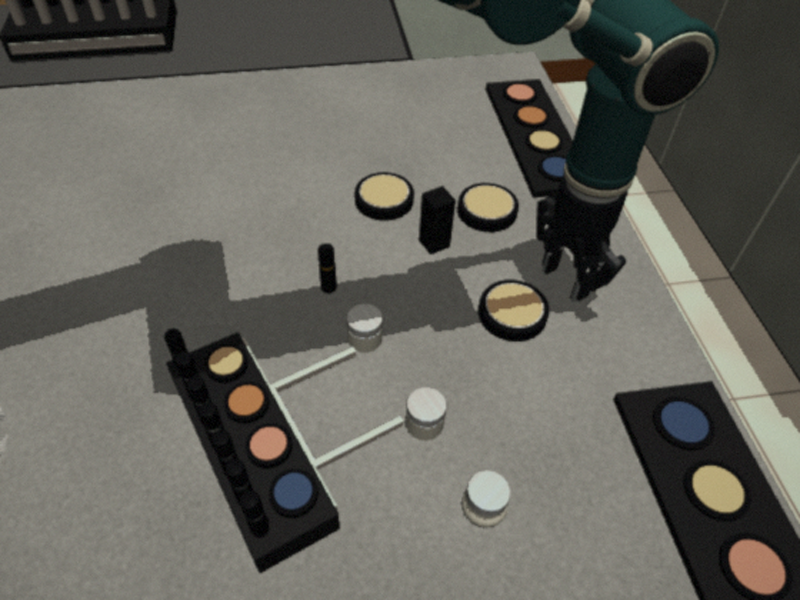

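The compact (centre column 402) is centred ahead of the two pads (centre column 404). I'll start pushing.

servo_tool(
  targets="0 0.008 0 10 0 3 50; 0 0 0 12 1 1 50; 0 0 0 12 1 0 50; 0 0 0 12 1 0 50; 0 0 0 12 1 0 50; 0 0 0 6 0 0 50; 0 0 0 0 0 0 50",
)

```text
time: 5.98
tool_pos: [0.7405, 0.1217, 0.0093]
tcp_rot: [-0.593, 3.08, -0.005]
wrist_force: [1.0, -0.2, -0.9]
width: 0.587
```

```bash
python3 dp.py -.1 0 .006 10 12; python3 snap.py 5 wrist scene
```

```text
disp -0.20353517636651397 -0.011913355358412632 tilt [ 0.006 -0.002 -1.   ] width 50.0960042618639
t 5.9833 p [0.7405 0.1217 0.0093] q [ 0.13  0.58  1.59 -0.    0.96 -1.82] F [ 1.  -0.2 -0.9]
-0.004 0.005 -0 11.9 -1.4 0.3; -0 -0 -0 11.9 -1.4 0.4; -0 -0 -0 11.9 -1.4 0.4; -0 -0 -0 11.9 -1.4 0.4; -0 -0 -0 11.9 -1.4 0.4; -0 -0 -0 11.9 -1.3 0.4; -0 -0 -0 11.9 -1.4 0.4; -0 -0 -0 11.9 -1.3 0.4; -0 -0 -0 8.3 -1 0.2
end [0.6489 0.0721 0.006 ]
```

View pics/wrist_5.png

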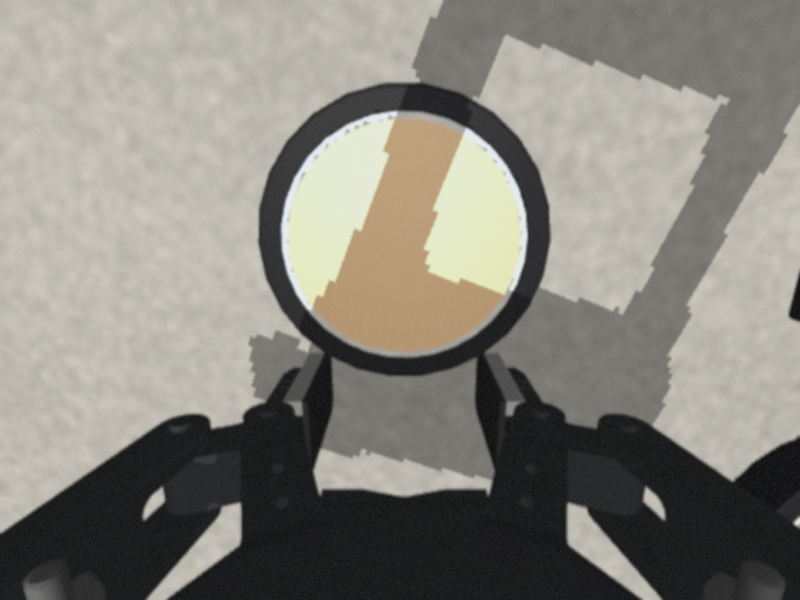

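View pics/scene_5.png

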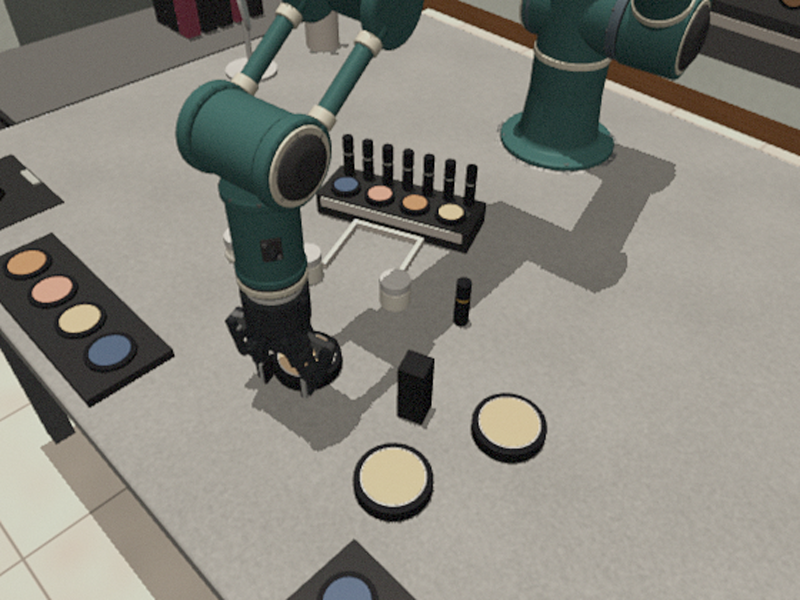

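The compact sits in both pads and is centred (column 405). I'll continue the push while steering about 12 mm to the display's +y, which is tool −y.

servo_tool(
  targets="0 0.005 0 12 -1.5 1 50; 0 0 0 12 -1.5 1 50; 0 0 0 12 -1.5 1 50; 0 0 0 12 -1.5 0 50; 0 0 0 12 -1.5 0 50; 0 0 0 10 -1 0 50; 0 0 0 5 0 0 50; 0 0 0 0 0 0 50",
)

```text
time: 6.75
tool_pos: [0.6835, 0.0878, 0.0105]
tcp_rot: [-0.592, 3.067, -0.007]
wrist_force: [-0.5, -0.1, -0.2]
width: 0.586
```

```bash
python3 dp.py -.08 0 .006 10 12; python3 snap.py 6 wrist
```

```text
disp -0.13803045785372592 -0.0016762122868064601 tilt [ 0.019 -0.001 -1.   ] width 50.058824287278696
t 6.75 p [0.6835 0.0878 0.0105] q [ 0.09  0.48  1.75 -0.    0.89 -1.86] F [-0.5 -0.1 -0.2]
-0.008 0.017 0.001 12 -0.3 0.7; 0 0 -0 12 -0.4 0.9; 0 0 -0 12 -0.3 1; 0 0 -0 12 -0.4 0.9; 0 0 -0 10 -0.3 0.8
end [0.6303 0.0647 0.006 ]
```

View pics/wrist_6.png

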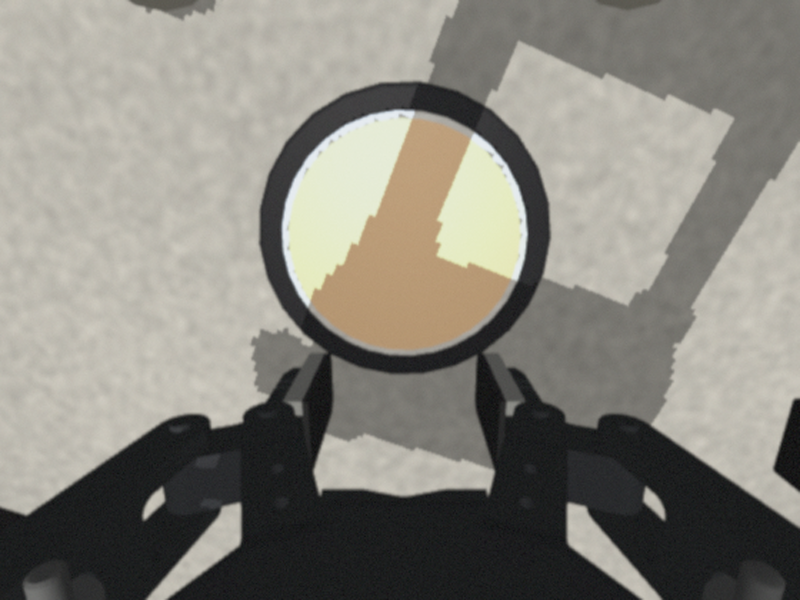

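servo_tool(
  targets="-0.008 0.02 0 8 0 4 50; 0 0 0 10 -0.5 3 50; 0 0 0 10 -0.5 1 50; 0 0 0 8 0 1 50; 0 0 0 0 0 0 50; 0 0 0 0 0 0 50",
)

```text
time: 7.3
tool_pos: [0.6517, 0.0733, 0.002]
tcp_rot: [-0.596, 3.083, -0.0]
wrist_force: [0.9, 0.3, 1.5]
width: 0.587
```

```bash
python3 dp.py -.05 0 .006 10 12; python3 snap.py 7 wrist
```

```text
disp -0.10309427149728774 -4.7529589524527995e-05 tilt [ 0.002  0.    -1.   ] width 50.1032201994863
t 7.3 p [0.6517 0.0733 0.002 ] q [ 0.07  0.45  1.82  0.    0.87 -1.88] F [0.9 0.3 1.5]
-0 0.002 0.001 12 0 -0.9; -0 -0 0 12 -0 -0.9; -0 -0 0 12 -0 -0.9; -0 -0 0 12 -0 -0.9; -0 -0 0 5.1 -0 -0.4
end [0.6024 0.0536 0.006 ]
```

View pics/wrist_7.png

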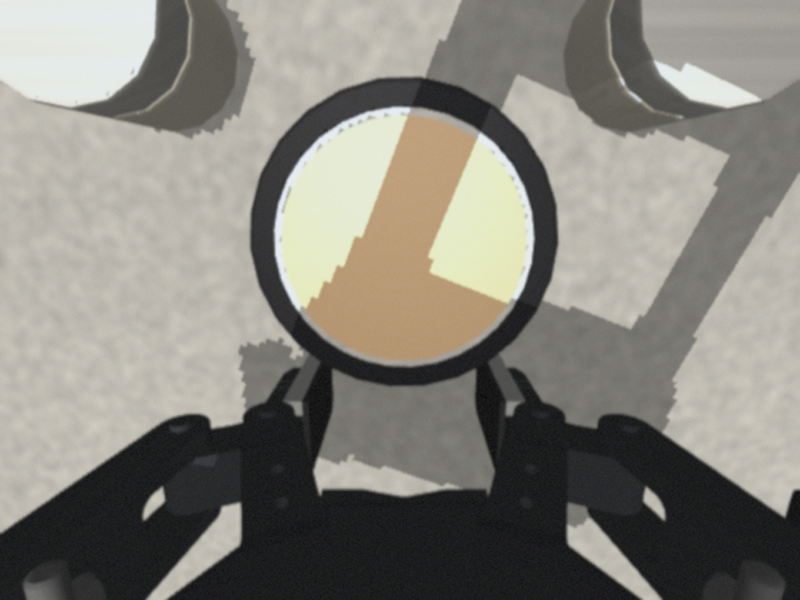

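Gap inner edges are at about columns 238 and 565 (middle 401.5) and the compact's centre is at 404, so it is less than 1 mm off. I'll push through.

servo_tool(
  targets="0 0.002 0 12 0 -2 50; 0 0 0 12 0 -1 50; 0 0 0 12 0 0 50; 0 0 0 12 0 0 50; 0 0 0 8 0 0 50; 0 0 0 0 0 0 50",
)

```text
time: 7.85
tool_pos: [0.5966, 0.0517, 0.0045]
tcp_rot: [0.597, -3.084, 0.001]
wrist_force: [-0.8, -0.4, -0.2]
width: 0.586
```

```bash
python3 dp.py .02 0 .006 10 12; python3 snap.py 8 wrist
```

```text
disp -0.04388685300747608 -0.00045696699695348965 tilt [-0.001 -0.    -1.   ] width 50.02793552506252
t 7.85 p [0.5966 0.0517 0.0045] q [ 0.05  0.36  1.95 -0.    0.84 -1.91] F [-0.8 -0.4 -0.2]
-0 -0.001 0.002 12 -0.1 -0.3; -0 0 -0 12 -0.1 -0.3; -0 0 -0 12 -0.1 -0.3; -0 0 -0 12 -0.1 -0.2; -0 0 -0 12 -0 -0.3; -0 0 -0 3.9 -0 -0.1
end [0.5374 0.0276 0.006 ]
```

View pics/wrist_8.png

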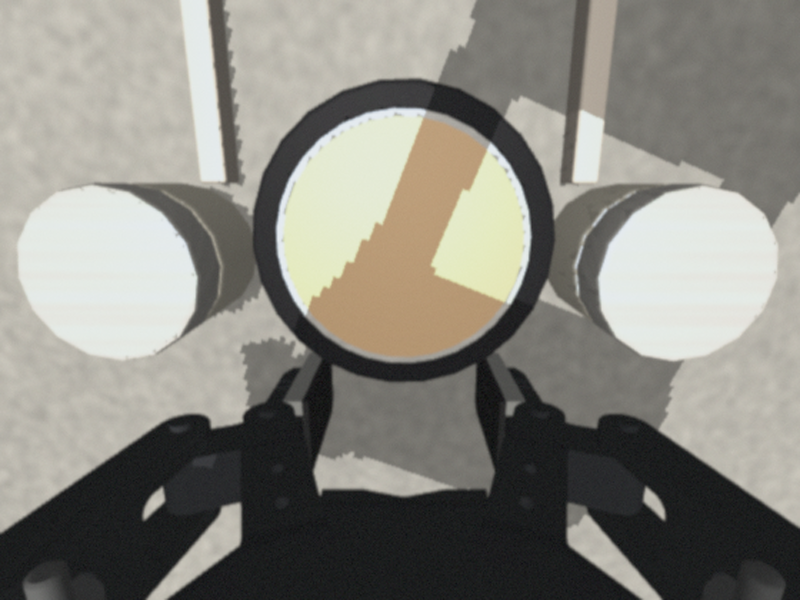

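The compact is midway through the gap with clearance on both sides. The finger linkages are wide, so I'll back off slightly and narrow the opening to 36 mm before the hand itself passes between the jars.

servo_tool(
  targets="0 0 0 -6 0 -2 50; 0 0 0 -4 0 0 36; 0 0 0 0 0 0 36; 0 0 0 0 0 0 36; 0 0 0 6 0 0 36; 0 0 0 10 0 0 36; 0 0 0 10 0 0 36; 0 0 0 0 0 0 36",
)

```text
time: 8.57
tool_pos: [0.5842, 0.0466, 0.0069]
tcp_rot: [-0.598, 3.082, -0.001]
wrist_force: [1.0, 0.6, 0.5]
width: 0.42
```

```bash
python3 dp.py .02 0 .006 10 12; python3 snap.py 9 wrist side
```

```text
disp -0.030517350465138916 -0.0002868615343837997 tilt [ 0.002 -0.    -1.   ] width 35.866978044842384
t 8.5667 p [0.5842 0.0466 0.0069] q [ 0.04  0.33  1.98 -0.    0.83 -1.92] F [1.  0.6 0.5]
-0.001 0.002 0.003 12 -0 0.2; 0 -0 -0 12 -0.1 0.2; 0 -0 -0 12 -0.1 0.2; 0 -0 -0 12 -0 0.2; 0 -0 -0 2.5 -0.1 0.1
end [0.5375 0.0275 0.006 ]
```

View pics/wrist_9.png

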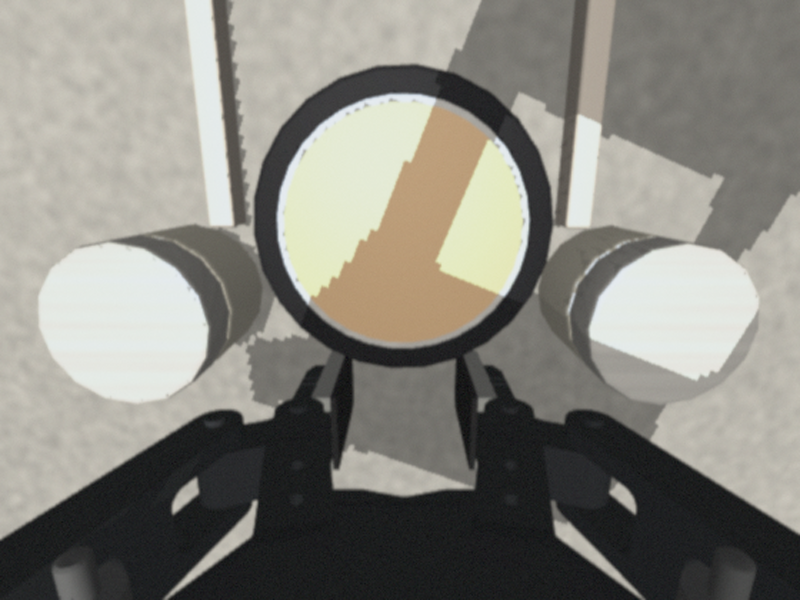

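View pics/side_9.png

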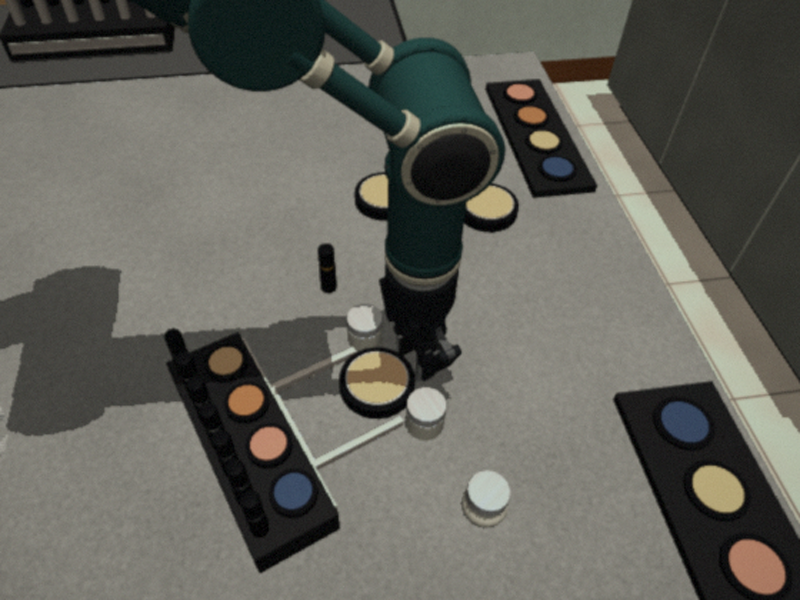

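servo_tool(
  targets="0 0.002 0 8 0 0 36; 0 0 0 8 0 0 36; 0 0 0 8 0 0 36; 0 0 0 8 0 0 36; 0 0 0 0 0 0 36",
)

```text
time: 9.08
tool_pos: [0.5536, 0.0338, 0.0076]
tcp_rot: [-0.598, 3.081, -0.002]
wrist_force: [-0.4, -0.5, -0.5]
width: 0.418
```

```bash
python3 dp.py .02 0 .006 10 12; python3 snap.py 10 side wrist
```

```text
disp 0.0026496560315247206 0.0002352135115505524 tilt [ 0.003 -0.    -1.   ] width 35.71374998140817
t 9.0833 p [0.5536 0.0338 0.0076] q [ 0.02  0.28  2.05 -0.    0.81 -1.94] F [-0.4 -0.5 -0.5]
-0.002 0.003 0.003 12 0.2 1.1; 0 -0 -0 5.4 0.1 0.5
end [0.5374 0.0276 0.006 ]
```

View pics/wrist_10.png

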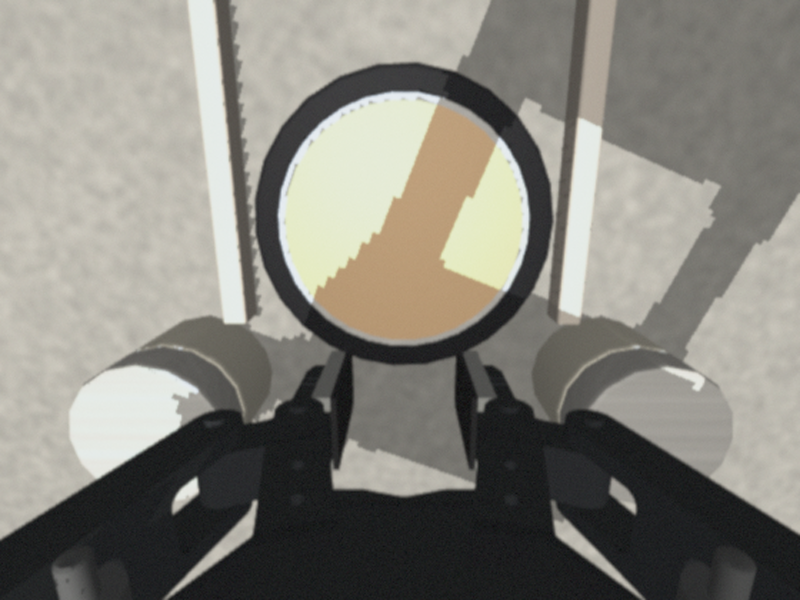

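servo_tool(
  targets="0 0.002 0 8 0 1 36; 0 0 0 8 0 0 36; 0 0 0 6 0 0 36; 0 0 0 0 0 0 36; 0 0 0 0 0 0 36",
)

```text
time: 9.6
tool_pos: [0.5341, 0.0253, 0.0074]
tcp_rot: [-0.597, 3.079, -0.003]
wrist_force: [1.3, 0.6, -0.6]
width: 0.425
```

```bash
python3 dp.py .033 0 .006 10 12; python3 snap.py 11 side wrist
```

```text
disp 0.023911993719583916 0.0009034597380051451 tilt [ 0.005 -0.001 -1.   ] width 36.29394067281107
t 9.6 p [0.5341 0.0253 0.0074] q [ 0.    0.25  2.09 -0.    0.8  -1.95] F [ 1.3  0.6 -0.6]
-0.003 0.005 0.003 9.1 0.9 1.4
end [0.5254 0.0227 0.006 ]
```

View pics/wrist_11.png

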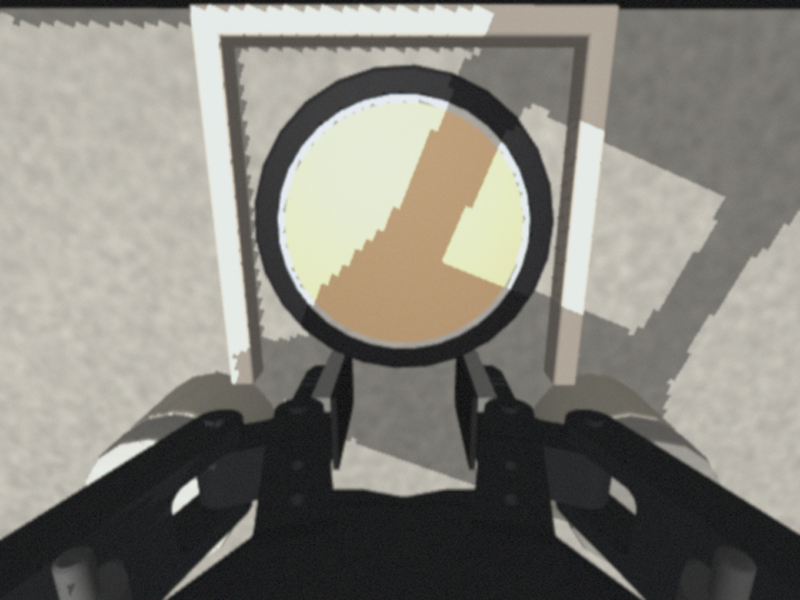

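The back stop's inner face is at row ~45 and the compact's front rim at row 66, so about 8–10 mm remains. I'll continue in small steps and watch the force.

servo_tool(
  targets="-0.003 0.005 0 3 0.5 1 36; 0 0 0 3 0.3 0 36; 0 0 0 2 0 0 36; 0 0 0 0 0 0 36",
)

```text
time: 10.03
tool_pos: [0.5273, 0.0232, 0.0066]
tcp_rot: [-0.599, 3.083, 0.0]
wrist_force: [0.2, -0.3, 0.8]
width: 0.422
```

```bash
python3 dp.py .033 0 .006 10 12; python3 snap.py 12 wrist
```

```text
disp 0.03100316345567137 0.00030170766121737135 tilt [ 0.001  0.    -1.   ] width 36.08139608948279
t 10.0333 p [0.5273 0.0232 0.0066] q [-0.    0.24  2.1   0.    0.8  -1.96] F [ 0.2 -0.3  0.8]
-0 0.001 0.003 2 0.3 0.6
end [0.5254 0.0227 0.006 ]
```

View pics/wrist_12.png

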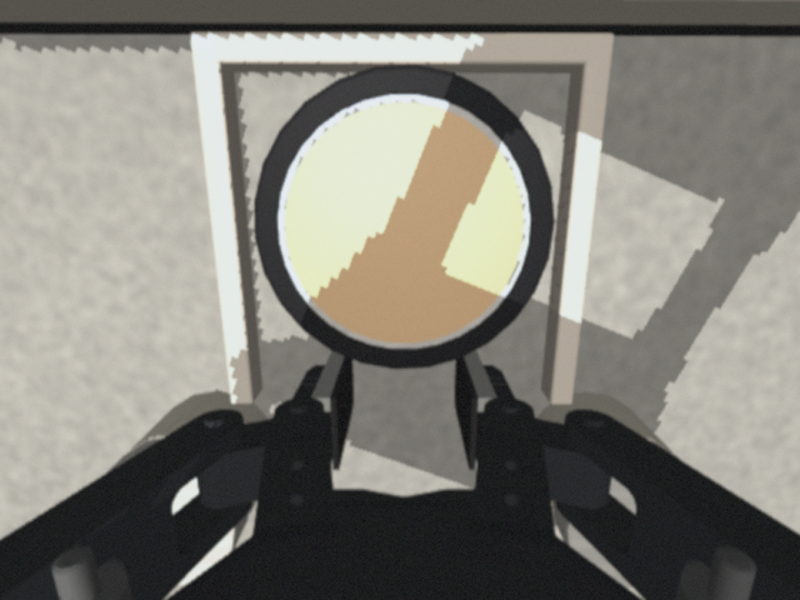

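servo_tool(
  targets="0 0 0 1.5 0 0 36; 0 0 0 1.5 0 0 36; 0 0 0 1 0 0 36",
)

```text
time: 10.33
tool_pos: [0.5257, 0.0221, 0.0073]
tcp_rot: [-0.597, 3.079, 0.0]
wrist_force: [3.7, 1.2, -1.0]
width: 0.421
```

```bash
python3 dp.py .036 0 .006 10 12
```

```text
disp 0.032917623933001454 0.0007436262939570749 tilt [ 0.005  0.001 -1.   ] width 35.93016468155458
t 10.3333 p [0.5257 0.0221 0.0073] q [-0.01  0.23  2.11  0.    0.8  -1.96] F [ 3.7  1.2 -1. ]
-0.001 0.005 0.003 3.1 0.8 1.2
end [0.5225 0.0217 0.006 ]
```

Force is rising, about 4 N opposite to the push. One more nudge will confirm contact.

servo_tool(
  targets="0 0 0 2 0 0 36; 0 0 0 2 0 0 36; 0 0 0 2 0 0 36",
)

```text
time: 10.58
tool_pos: [0.526, 0.021, 0.0096]
tcp_rot: [-0.592, 3.067, 0.0]
wrist_force: [4.9, 3.5, -0.0]
width: 0.42
```

```bash
python3 dp.py; python3 snap.py 13 wrist
```

```text
disp 0.03308993598241283 0.001816799580687601 tilt [ 0.018  0.003 -1.   ] width 35.837422465363005
```

View pics/wrist_13.png

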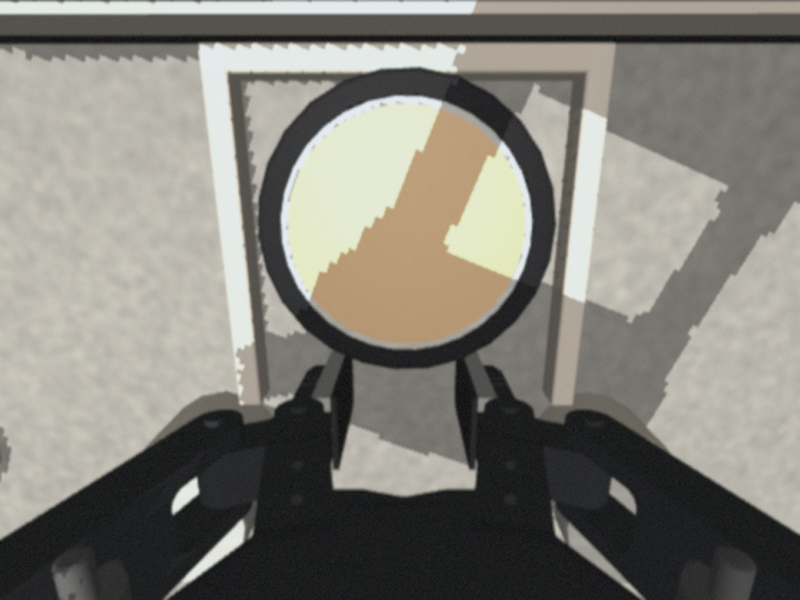

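The hand stalls at x = 33 mm, exactly the value expected at home, and the compact touches the stop. I'll retreat straight back and then up.

servo_tool(
  targets="0 0 0 -5 0 0 36; 0 0 0 -8 0 0 36; 0 0 0 -6 0 0 36; 0 0 0 0 0 -10 36; 0 0 0 0 0 -25 36; 0 0 0 0 0 -35 36; 0 0 0 -10 0 -35 36; 0 0 0 -20 0 -35 36",
)

```text
time: 11.3
tool_pos: [0.5562, 0.0383, 0.1432]
tcp_rot: [0.593, -3.066, -0.007]
wrist_force: [1.4, 0.1, -0.0]
width: 0.424
```

servo_tool(
  targets="0 0 0 -30 0 -20 36; 0 0 0 -30 0 0 36; 0 0 0 -20 0 0 36; 0 0 0 0 0 0 36; 0 0 0 0 0 0 36",
)

```text
time: 11.72
tool_pos: [0.6411, 0.0704, 0.179]
tcp_rot: [0.598, -3.083, -0.001]
wrist_force: [-0.5, 0.1, -0.2]
width: 0.424
```

```bash
python3 dp.py; python3 snap.py 14 wrist side scene
```

```text
disp -0.09219445605243554 -0.0012786761437557366 tilt [-0.001  0.001 -1.   ] width 36.173426104381996
```

View pics/wrist_14.png

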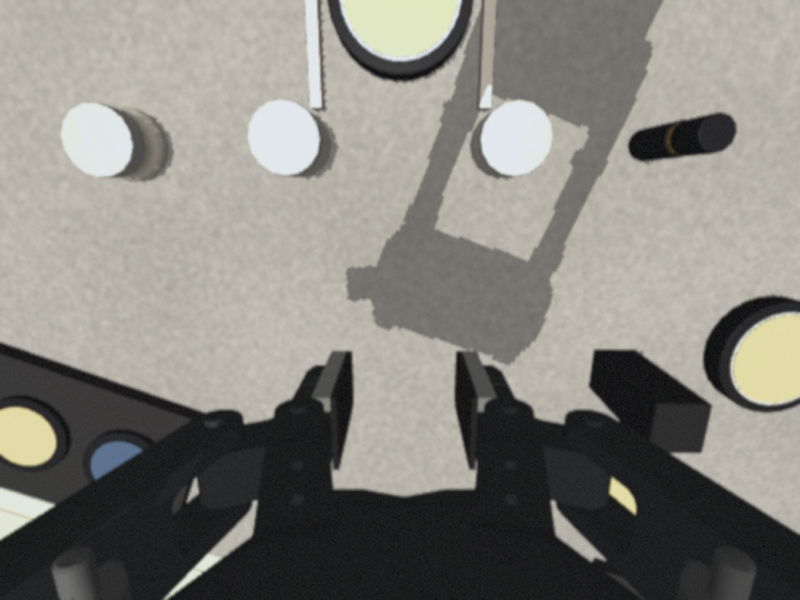

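View pics/side_14.png

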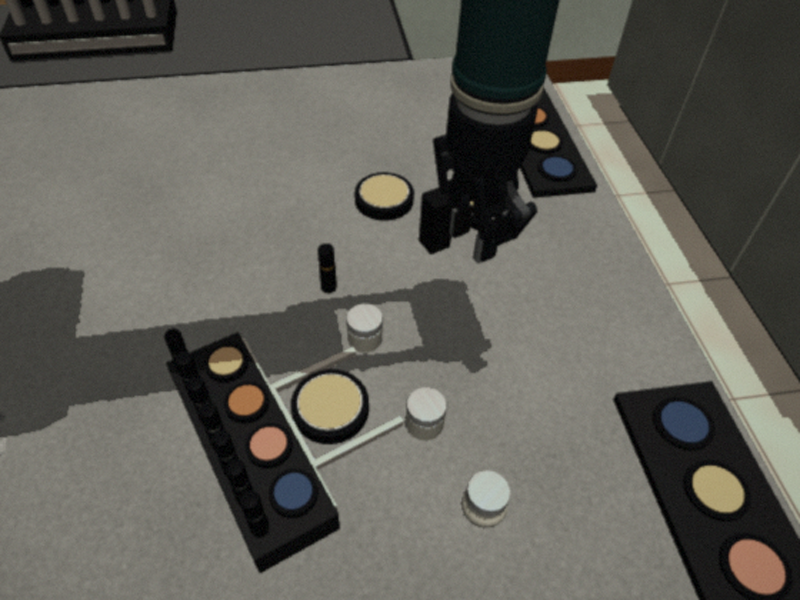

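View pics/scene_14.png

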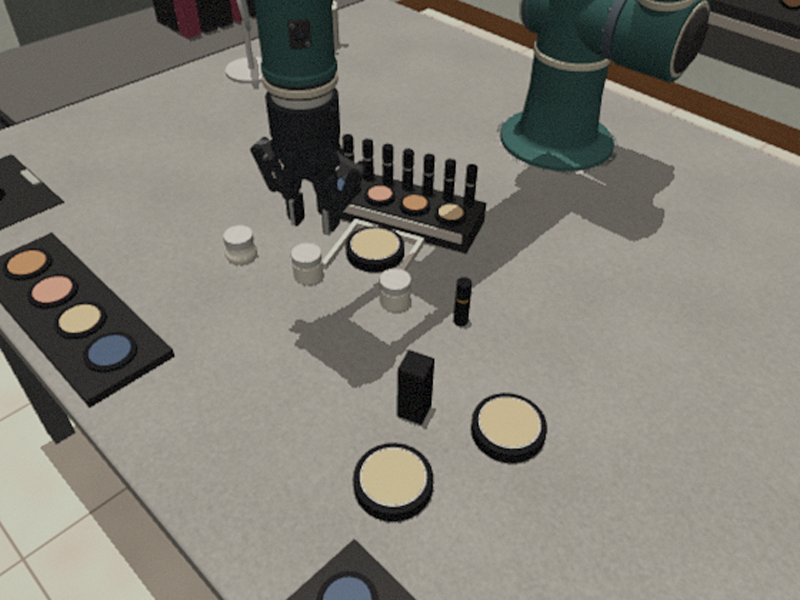

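The compact is in the bay, at side (330,403) and scene (375,246). The bystanders stand where they were. I'll check it relative to the jars within a single camera.

Run:
```python
from h import *
for n,L,Rr,C in(('side',(427,404),(365,319),(330,404)),('scene',(307,254),(396,281),(375.5,244.5))):
    k=.7
    f=lambda p,z:px2w(n,p[0]*k,p[1]*k,z)[:2]
    L,Rr,C=f(L,.045),f(Rr,.045),f(C,.02);y=L-Rr;d=np.linalg.norm(y);y/=d;x=np.array([y[1],-y[0]]);c=C-(L+Rr)/2
    print(n,d,c@x,c@y)
i=cv2.imread('pics/side_14.png');cv2.imwrite('pics/fin.png',cv2.resize(i[330:480,230:430],None,fx=4,fy=4,interpolation=cv2.INTER_CUBIC))
```

```text
side 0.1372095155029336 0.08563138023393375 0.0009881769129751747
scene 0.13979784703607917 0.0873517586014703 0.0022767849345011718
```

View pics/fin.png

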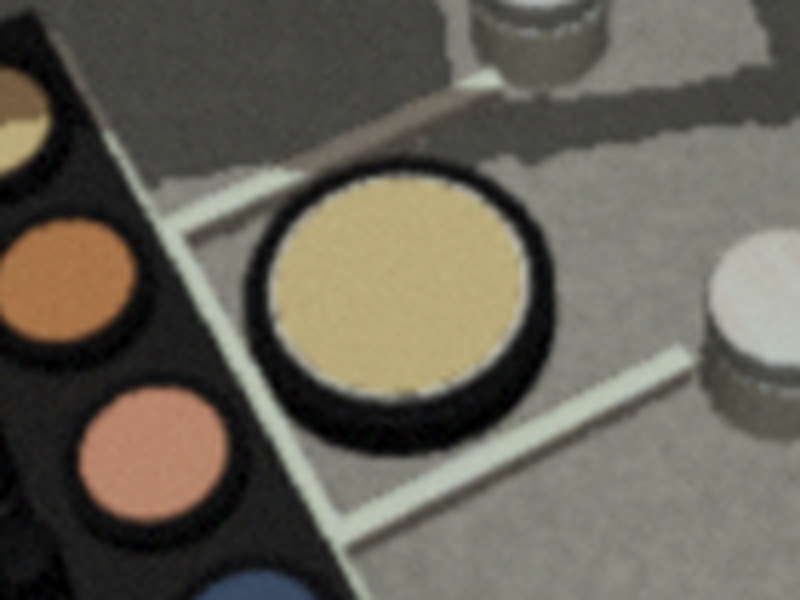

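The side camera gives x≈85.6 mm, y≈1 mm and the scene camera x≈87 mm, y≈2 mm; home is 85, 0. The enlarged crop shows the compact flat against the back stop, so I'll hand in.

```bash
python3 -c "
from workcell import finish_job
print(finish_job())"
```

```text
the job is handed in; nothing more can be done
None
```

The compact is home against the back stop of the bay, and I handed the job in at about 12 s of the 48 s allowed. `finish_job()` gives no verdict, so the result below is from my own checks.

**What I did:** I took the disc farthest to the robot's right (world y≈0.11, against 0.31 and 0.35 for the look-alikes). I pushed it with the two open fingers as a cradle, centred it on the gap, and went between the jars. I narrowed the fingers from 50 to 36 mm before the hand itself passed through, then pushed until the hand stalled. After that I backed the hand off and raised it to about 0.18 m.

**Last checks:**
- **Contact:** the hand stalled at display x = 33 mm, as expected at home, with about 6 N on the wrist.
- **Position:** relative to the jars, the side camera put the compact at x = 85.6, y = 1.0 mm and the scene camera at x = 87.4, y = 2.3 mm; home is 85, 0. The scene value is about 2 mm too far, which the stop makes impossible, so it reflects the calibration error.
- **Flatness:** the compact looked flat in the enlarged picture; I did not measure its tilt.
- **Bystanders:** the cream jar, lipstick and carton looked standing and unmoved in the last pictures. I compared them by eye and did not measure them.

**Disagreement:** the two fixed cameras differed by 6–10 mm in absolute position at the start, so I steered by the wrist camera instead. Its readings were about 1 mm apart for the jars and up to about 4 mm apart for the compact.

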